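# Collection box with a blind flap lock

### The arm

A 7-joint arm with a two-finger parallel gripper is mounted at the origin on the work surface. World frame = base frame: x ahead of the robot, y to its left, z up, the work surface at z = 0. Lengths are in m, angles in rad, forces in N, time in s.
With the tool pointing down it reaches from about 0.35 to 0.9 m from the base axis. Payload 8.1 kg.
Tool frame: the origin (TCP) lies midway between the tips of the shut fingers; the grasp point (between the pads) lies 19 mm behind it (hold_point_z is the distance from the TCP to the grasp point, in m); x points along the fingers, z is the direction in which the jaws open and shut, and the axes are right-handed (so a half turn about x gives the same grasp; the last joint's range is limited). The gripper opens to 92 mm and grips with 3 to 60 N. Pads are 19 mm wide; open, the fingers measure 130 mm over their backs; the gripper's body (75 mm by 190 mm) begins 47 mm behind the grasp point.
Start: joints at [-1.3, 0.434, 0.025, 1.573, -0.012, 1.134, -0.075], TCP at [0.228, 0.582, 0.227] pointing down, gripper open.
Joint ranges: [-2.62, 2.62], [-0.44, 2.09], [-1.27, 1.32], [0.08, 2.57], [-1.32, 4.46], [0.12, 2], [-2.74, 2.74]. Speed limits (rad/s): [2.22, 2.22, 3.01, 3.01, 3.14, 3.14, 3.14].

### API

Orientations are given as a unit quaternion [x, y, z, w].
In Python, from rig import observe, capture, calibration, sign_off, recognise, hold_point_z gives the robot as it stands. The module is installed in compiled form; this text tells all that it offers.
- The arm moves only by the tool carry_out, never from a script. Its argument "series" is a list of rows, each an object of numbers: "dx", "dy", "dz": the shift along the tool's x, y, z in mm; "yaw": the turn about the tool's x in rad. In form: [{"dx": .., "dy": .., "dz": .., "yaw": ..}, ...]. A call has 1 to 12 rows; each row is the pose to reach, as a shift and turn from the pose commanded when the call began, along the tool's axes at that moment; what a row does not reach only later rows make up. A row lasts 1/10 s, in which the tool goes at most 50 mm and 8.59 degrees, less where a joint would pass 70% of its speed; a pose out of reach is approached as far as the arm can. A call with a gripper value outside its range is refused whole. "claw" is the closure, from 0 (fully open) to 1 (shut), set as the call begins (left out, the last holds). The fingers move at their own pace and stop on an object; the grip force is fixed at half the most. Time passes only in rows, so rows that repeat a pose let the fingers close. It gives the time, the measured TCP pose, the force and the opening at its end, in the units of the state.
- observe(): the state, without advancing time (a new reading comes with each control period).
- capture(name): name is "side" or "top" or "wrist"; returns (picture, depth): 400x640x3 uint8, red, green, blue; 400x640 float32, m along the optical axis (not along the pixel's ray), 0 where there is no reading.
- calibration(name): a dict with "mtx" (3x3 intrinsics, pixels), "R" (3x3) and "t" (3): a world point X has camera coordinates R X + t; the wrist camera has in their place "T_tool_cam" (4x4, takes a point from camera to tool coordinates, whose origin is the TCP and whose axes are the tool frame's). Camera axes: x right, y down, z forward; pixel columns grow to the right and rows downward; lengths in m; the calibration is good to about 2 mm. A picture is of the moment at which its call begins: read the wrist's pose just before it. calibration takes no time and is no camera call.
- sign_off(): hands the job in, once; it reports no verdict.
Trained networks look in the newest picture that a camera, given by its name, has taken for a name from the list of things; names that differ only in an ending like _2 or _b are one class to them, and where a whole thing is asked for, a point or a joint stands for the part that bears it (a point fixed in the world has none). Each returns a list of dicts, best first, with "confidence" (0 to 1); they miss things now and then, are a little off and sometimes report something else, mostly with a low value. They report only what shows in the picture. A call takes as long as a camera call. They do not tell look-alikes from the thing itself.
- recognise(camera, target): "location" ([x, y, z] in m, in world coordinates, good to about 4 mm: the middle of the surface that is visible of it).
The state is a dict: "time": time; "joint_positions": joint angles; "joint_velocities": joint speeds; "joint_efforts": joint torques, N m; "tool_pos": TCP position; "orientation": TCP orientation; "force": force on the tool from outside, world axes, zero at the start; "wrist_torque": the same for the moment, N m; "grip_width": finger opening in m.
Only numpy, scipy, OpenCV 4.12 (cv2) and the standard library are available. Lean on these libraries where they do the work, as an engineer would, in place of code of your own. Each camera call takes 0.05 s, during which the arm holds its last target.

### The job

Put the red culture plate into the collection box: push it on edge down through the sprung flap in the slot, so that it drops inside and the flap shuts behind it. The flap may be locked or free and nothing shows which, so try it lightly before relying on it; if it does not give, a quarter turn of the round knob beside the slot changes it over. Never force the flap, and leave the other two plates, the bottles and the tip box where they stand.

Things in the scene. Friction and masses are not known exactly. Their poses are not given: they have to be found in the camera images.
- plate_red_center (a point): Red culture plate, a solid slab 127 x 85 x 22 mm, about 0.17 kg, standing on a long edge in the rack. The point is its centre (42.5 mm above its lower edge); x is its 22 mm thickness, y its 127 mm length, z up. Its top edge is 42.5 mm above the point; take it there from above, across the thickness.
- plate_white_center (a point): White culture plate, same shape and axes, point at its centre; stays in the rack.
- plate_blue_center (a point): Blue culture plate, same shape and axes, point at its centre; stays in the rack.
- rack: Fixed aluminium plate rack 190 x 135 mm, origin under its centre. Three places in a row along its x, 66 mm apart (42 mm free between neighbouring plates, so open the fingers only part way), in which of them the red plate stands varies. Plates stand 6 mm above the bench between thin ribs that reach 37 mm above the bench, 2 mm free on each side of the plate.
- slot (a point): Centre of the slot in the lid of the collection box, level with the lid's top, 165 mm above the bench. The slot, edged in yellow, is 38 mm wide (x) and 140 mm long (y, towards the knob); z up. The top of the orange flap that closes it is 7 mm below the lid's top. A plate 40 mm or more below the lid's top with the flap open falls in when let go; if it should stick, push it on.
- flap (a joint): Angle of the orange flap, rad: 0 shut, up to 1.45 hanging open. Its hinge lies along y at x = +19 mm of the slot, its free edge at x = -18 mm swings down into the box. A weak spring shuts it: when free, under 1.5 N opens it; when locked it gives no more than about 0.1 rad and then stands firm.
- knob_grip (a point): Point on the upright axis of the round blue lock knob, 18 mm above the lid; seen from the slot's centre it lies at x = -18, y = +100 mm. The knob is 42 mm across, 34 mm tall, turns past half a turn either way (0.15 N m), no clicks; its look does not tell the state. A quarter turn (80 to 90 degrees, either way) frees a locked flap, and mostly locks a free one. These axes do not turn with the knob.
- bottle_a: Amber bottle, 130 mm tall, 56 mm across, beyond the box and rack; bystander. Origin under its centre.
- bottle_b: Clear jar with a blue cap, 100 mm tall, 64 mm across; bystander. Origin under its centre.
- tip_box: Blue tip box with a clear lid, 85 x 122 x 72 mm; bystander. Origin under its centre.
- bin: Collection box, fixed, white with a black lid, 165 mm tall, 130 mm across its x and from -85 to +148 mm along its y; the origin is on the bench right below the slot's centre, axes as the slot's. Inside is an empty space 120 x 150 mm and its floor is 159 mm below the lid's top.
Things that resemble listed ones, but are neither listed nor needed, are in the scene too. Leave any turquoise look-alike of the part that bears plate_red_center alone.

How it is judged:
By the outcome, as a careful person would: the job done as asked, in the order asked, and still so for the second after the job is handed in, with the robot touching nothing.
It also fails if it takes over 72 s, if anything falls off the work surface, if the arm or the gripper's body presses on something with over 40 N, if the wrist force passes 120 N, or if a joint passes its speed limit or range.

## Working session

There is one attempt and no reset: what is moved stays moved. The work goes in short steps, Python scripts to look and compute and a tool call to move; the robot and the scene stay as the last step left them, time stands still between calls to the robot, and variables do not carry over. Pictures are saved under pics/ and viewed, and the job is handed in when it is done.

Besides the shell and the picture viewer there is one more tool, called after "Request:" by a JSON object that holds its "method" and its "body", one argument or row to a line. carry_out: Moves the arm, as the interface text tells. Its arguments: {"type":"object","properties":{"series":{"type":"array"},"claw":{"type":"number"}},"required":["series"]}

```bash
mkdir -p pics; ls
cat > h.py <<'E'
import numpy as np, cv2
from rig import *
def save(n,f):
    p,d=capture(n); cv2.imwrite('pics/'+f+'.png',cv2.cvtColor(p,cv2.COLOR_RGB2BGR)); np.save('pics/'+f+'.npy',d); return p,d
E
python3 - <<'E'
from h import *
o=observe();print({k:np.round(v,3) for k,v in o.items()}, hold_point_z)
for n in ['side','top']:
    save(n,n+'0'); c=calibration(n); print(n,c)
print(calibration('wrist'))
for n in ['side','top']:
    for t in ['plate_red_center','slot','knob_grip','rack','bin','flap']:
        try: print(n,t,[(np.round(r['location'],3),round(r['confidence'],2)) for r in recognise(n,t)])
        except Exception as e: print(n,t,e)
print(observe()['time'])
E
```

```text
pics
{'time': np.float64(0.0), 'joint_positions': array([-1.3  ,  0.435,  0.025,  1.574, -0.012,  1.134, -0.075]), 'joint_velocities': array([ 0.002, -0.001, -0.001, -0.   , -0.001, -0.   ,  0.   ]), 'joint_efforts': array([-1.0000e-03, -6.6783e+01,  9.8500e-01, -3.1447e+01, -6.1000e-02,
        4.3000e-02,  0.0000e+00]), 'tool_pos': array([0.228, 0.581, 0.226]), 'orientation': array([-0.399,  0.585,  0.398,  0.584]), 'force': array([-0.582,  0.655,  0.29 ]), 'wrist_torque': array([0.025, 0.03 , 0.009]), 'grip_width': np.float64(0.092)} 0.0188
side {'mtx': array([[363.35969819,   0.        , 313.96128458],
       [  0.        , 363.35969819, 196.83415145],
       [  0.        ,   0.        ,   1.        ]]), 'R': array([[ 0.99752381, -0.07013508, -0.00522717],
       [-0.04316899, -0.55192094, -0.83277831],
       [ 0.05552199,  0.83094184, -0.55358194]]), 't': array([-0.60106191,  0.2080818 ,  0.93368239])}
top {'mtx': array([[390.55124487,   0.        , 321.72888809],
       [  0.        , 390.55124487, 197.99937978],
       [  0.        ,   0.        ,   1.        ]]), 'R': array(
[... 760 characters left out ...]
center [(array([0.67 , 0.509, 0.051]), 0.89), (array([0.606, 0.198, 0.073]), 0.58)]
side slot []
side knob_grip [(array([ 0.558, -0.288,  0.159]), 0.57), (array([0.544, 0.183, 0.078]), 0.2)]
side rack []
side bin [(array([ 0.565, -0.28 ,  0.159]), 0.66), (array([0.609, 0.199, 0.073]), 0.66)]
side flap [(array([ 0.558, -0.249,  0.157]), 0.9)]
top plate_red_center [(array([0.606, 0.23 , 0.094]), 0.82), (array([0.676, 0.516, 0.088]), 0.59)]
top slot [(array([ 0.568, -0.202,  0.162]), 0.87)]
top knob_grip [(array([ 0.569, -0.198,  0.167]), 0.7)]
top rack [(array([0.528, 0.212, 0.012]), 0.79)]
top bin [(array([ 0.567, -0.201,  0.164]), 0.63)]
top flap [(array([ 0.568, -0.246,  0.154]), 0.95)]
0.7
```

View pics/side0.png

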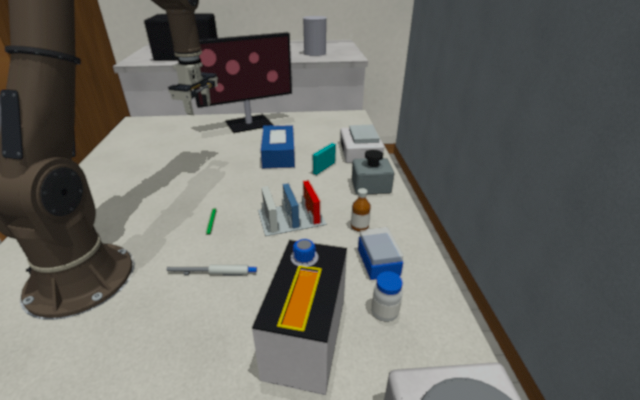

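View pics/top0.png

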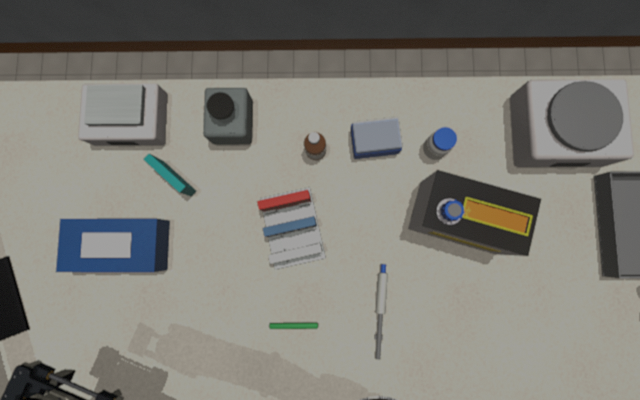

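The top view shows the red plate at about (284,200), the turquoise look-alike at (170,175), the orange flap at (497,216) and the knob at (452,210). The side view agrees: red plate at (312,200), flap at (300,297), knob at (304,248). Next I'll measure by colour and depth in both views.

```bash
cat >> h.py <<'E'
def pts(cam,d,m):
    c=calibration(cam); K=c['mtx']; v,u=np.nonzero(m&(d>0)); z=d[v,u]
    X=np.stack([(u-K[0,2])/K[0,0]*z,(v-K[1,2])/K[1,1]*z,z],1)
    return (X-c['t'])@c['R']
def rect(P):
    (c,s,a)=cv2.minAreaRect((P[:,:2]*1000).astype(np.float32)); return np.round(c,1),np.round(s,1),round(a,1)
def masks(p):
    h=cv2.cvtColor(p,cv2.COLOR_RGB2HSV).astype(int); H,S,V=h[...,0],h[...,1],h[...,2]
    return dict(red=((H<6)|(H>174))&(S>170)&(V>90), orange=(H>8)&(H<19)&(S>180)&(V>120), yellow=(H>23)&(H<33)&(S>150)&(V>120), blue=(H>100)&(H<118)&(S>150)&(V>60))
E
python3 - <<'E'
from h import *
for n in ['top','side']:
    p=cv2.cvtColor(cv2.imread(f'pics/{n}0.png'),cv2.COLOR_BGR2RGB); d=np.load(f'pics/{n}0.npy')
    for k,m in masks(p).items():
        nn,l,st,cen=cv2.connectedComponentsWithStats(m.astype(np.uint8))
        for i in range(1,nn):
            if st[i,4]<60: continue
            P=pts(n,d,l==i); 
            if len(P)<20: continue
            z=P[:,2]; hi=P[z>np.percentile(z,95)-0.008]
            print(n,k,st[i,4],np.round(cen[i]),'med',np.round(np.median(P,0),3),'z5-95',np.round(np.percentile(z,[5,50,95]),3),rect(P),'top',np.round(hi.mean(0),3),rect(hi))
E
```

```text
top orange 443 [507. 219.] med [ 0.556 -0.272  0.157] z5-95 [0.155 0.157 0.16 ] (array([ 558. , -263.8]), array([94.9, 33.8]), 72.9) top [ 0.556 -0.271  0.157] (array([ 558. , -263.8]), array([94.9, 33.8]), 72.9)
top yellow 346 [498. 216.] med [ 0.562 -0.25   0.164] z5-95 [0.157 0.164 0.167] (array([ 575.7, -251.5]), array([154.3,  76.5]), 73.8) top [ 0.561 -0.25   0.164] (array([ 562.3, -244.5]), array([148.5,  47. ]), 73.8)
top blue 362 [445. 138.] med [ 0.755 -0.159  0.099] z5-95 [0.096 0.099 0.102] (array([ 754.9, -160. ]), array([47.3, 53. ]), 44.8) top [ 0.754 -0.159  0.099] (array([ 754.9, -160. ]), array([47.3, 53. ]), 44.8)
top blue 111 [452. 210.] med [ 0.572 -0.135  0.198] z5-95 [0.194 0.198 0.2  ] (array([ 572.4, -145.4]), array([46.6, 38.2]), 87.8) top [ 0.572 -0.138  0.198] (array([ 572.4, -141. ]), array([37.8, 37.6]), 1.0)
top blue 3296 [106. 246.] med [0.497 0.661 0.078] z5-95 [0.075 0.078 0.081] (array([500.1, 657.7]), array([238. , 120.7]), 89.9) top [0.499 0.66  0.078] (array([500.1, 657.7]), array([238. , 120.7]), 89.9)
side red 272 [313. 201.] med [0.615 0.174 0
[... 524 characters left out ...]
559 -0.253  0.166] (array([ 561.7, -244.3]), array([150.6,  47.8]), 73.6)
side blue 965 [277. 149.] med [0.499 0.543 0.073] z5-95 [0.014 0.073 0.083] (array([495.9, 740.4]), array([125.1, 418.8]), 2.3) top [0.499 0.628 0.081] (array([501.6, 656.2]), array([119.8, 245.9]), 1.4)
side blue 970 [383. 273.] med [ 0.752 -0.066  0.053] z5-95 [0.019 0.053 0.102] (array([772.5, -77.2]), array([ 90.6, 225.1]), 0.2) top [ 0.753 -0.164  0.101] (array([ 753.4, -160.9]), array([55.4, 53.5]), 78.5)
side blue 295 [304. 253.] med [ 0.572 -0.159  0.191] z5-95 [0.173 0.191 0.201] (array([ 572.4, -131.5]), array([69.1, 47.8]), 85.9) top [ 0.571 -0.155  0.198] (array([ 571.1, -151.4]), array([29.6, 43.2]), 82.6)
```

```bash
cat >> h.py <<'E'
from scipy.spatial.transform import Rotation as Ro
def goto(p,jaw_deg,o=None):
    """shift in tool axes (mm) and yaw (rad) to TCP p (mm) with tool z (jaw) along world angle jaw_deg (mod 180)"""
    o=o or observe(); R=Ro.from_quat(o['orientation']).as_matrix()
    s=R.T@(np.array(p)-np.array(o['tool_pos'])*1000)
    a=np.degrees(np.arctan2(R[1,2],R[0,2]))
    dl=(jaw_deg-a+90)%180-90
    sgn=np.sign(R[2,0])  # tool x down -> -1
    print('tcp',np.round(np.array(o['tool_pos'])*1000,1),'jaw',round(a,2),'F',np.round(o['force'],2),'w',round(float(o['grip_width']),4),'t',round(float(o['time']),2))
    print('toolx',np.round(R[:,0],4),'q7',np.round(o['joint_positions'],2))
    print('-> d',np.round(s,1),'yaw',round(np.radians(dl)*sgn,4),'alt',round(np.radians(dl-180*np.sign(dl))*sgn,4))
C=np.array([561.5,-244.3]); SX=np.array([.960,-.281]); SY=np.array([.281,.960])
def slot(x,y,z): return [*(C+x*SX+y*SY),z]
E
python3 - <<'E'
from h import *
p=cv2.cvtColor(cv2.imread(f'pics/top0.png'),cv2.COLOR_BGR2RGB); d=np.load(f'pics/top0.npy')
h=cv2.cvtColor(p,cv2.COLOR_RGB2HSV).astype(int); m=((h[...,0]<8)|(h[...,0]>172))&(h[...,1]>150)&(h[...,2]>60)
m[:180]=0;m[225:]=0
P=pts('top',d,m);hi=P[P[:,2]>.08]; print(len(P),np.median(P,0),rect(hi))
goto(slot(-4,0,230),73.7)
E
```

```text
412 [0.607082   0.22952782 0.08923171] (array([608.6, 228.5]), array([ 18. , 122.2]), 12.7)
tcp [228.3 581.8 226.7] jaw 68.58 F [0.49 0.32 0.06] w 0.0916 t 0.7
toolx [ 0.  0. -1.] q7 [-1.3   0.43  0.03  1.57 -0.01  1.13 -0.08]
-> d [  -3.3 -608.  -647.7] yaw -0.0894 alt 3.0522
```

Request:
{"method": "carry_out", "body": {
  "series": [
    {"dx": -20,"dy": -30,"dz": -32},
    {"dx": -20,"dy": -60,"dz": -64},
    {"dx": -20,"dy": -90,"dz": -96},
    {"dx": -20,"dy": -120,"dz": -128},
    {"dx": -20,"dy": -150,"dz": -160},
    {"dx": -20,"dy": -180,"dz": -192},
    {"dx": -20,"dy": -210,"dz": -224},
    {"dx": -20,"dy": -240,"dz": -256},
    {"dx": -20,"dy": -270,"dz": -288},
    {"dx": -20,"dy": -300,"dz": -320},
    {"dx": -20,"dy": -330,"dz": -352},
    {"dx": -20,"dy": -360,"dz": -384}
  ],
  "claw": 1
}}

```text
validation failed for argument at $.se...
```

```bash
python3 -c "
from h import *
goto(slot(-4,0,230),73.7)"
```

```text
tcp [228.3 581.8 226.7] jaw 68.58 F [0.49 0.32 0.06] w 0.0916 t 0.7
toolx [ 0.  0. -1.] q7 [-1.3   0.43  0.03  1.57 -0.01  1.13 -0.08]
-> d [  -3.3 -608.  -647.7] yaw -0.0894 alt 3.0522
```

Probably every row needs a yaw value.

Request:
{"method": "carry_out", "body": {
  "series": [
    {"dx": -20,"dy": -30,"dz": -32,"yaw": 0},
    {"dx": -20,"dy": -60,"dz": -64,"yaw": 0},
    {"dx": -20,"dy": -90,"dz": -96,"yaw": 0},
    {"dx": -20,"dy": -120,"dz": -128,"yaw": 0},
    {"dx": -20,"dy": -150,"dz": -160,"yaw": 0},
    {"dx": -20,"dy": -180,"dz": -192,"yaw": 0},
    {"dx": -20,"dy": -210,"dz": -224,"yaw": 0},
    {"dx": -20,"dy": -240,"dz": -256,"yaw": 0},
    {"dx": -20,"dy": -270,"dz": -288,"yaw": 0},
    {"dx": -20,"dy": -300,"dz": -320,"yaw": 0},
    {"dx": -20,"dy": -330,"dz": -352,"yaw": 0},
    {"dx": -20,"dy": -360,"dz": -384,"yaw": 0}
  ],
  "claw": 1
}}

```text
time: 1.9
tool_pos: [0.4235, 0.0912, 0.2471]
orientation: [-0.398, 0.584, 0.398, 0.585]
force: [0.7, 0.3, -0.5]
grip_width: 0.0021
```

```bash
python3 -c "
from h import *
goto(slot(-4,0,230),73.7)"
```

```text
tcp [423.5  91.2 247.1] jaw 68.59 F [ 0.69  0.32 -0.47] w 0.0021 t 1.9
toolx [ 9.e-04  7.e-04 -1.e+00] q7 [-0.64  0.09  0.33  2.   -0.03  1.06  0.91]
-> d [  17.  -246.9 -262.4] yaw -0.0892 alt 3.0524
```

Request:
{"method": "carry_out", "body": {
  "series": [
    {"dx": 0,"dy": -30,"dz": -32,"yaw": 0},
    {"dx": 0,"dy": -62,"dz": -66,"yaw": -0.05},
    {"dx": 0,"dy": -93,"dz": -99,"yaw": -0.089},
    {"dx": 0,"dy": -124,"dz": -132,"yaw": -0.089},
    {"dx": 0,"dy": -155,"dz": -165,"yaw": -0.089},
    {"dx": 0,"dy": -186,"dz": -198,"yaw": -0.089},
    {"dx": 0,"dy": -217,"dz": -231,"yaw": -0.089},
    {"dx": 0,"dy": -247,"dz": -262,"yaw": -0.089},
    {"dx": 0,"dy": -247,"dz": -262,"yaw": -0.089},
    {"dx": 0,"dy": -247,"dz": -262,"yaw": -0.089}
  ]
}}

```text
time: 2.9
tool_pos: [0.5572, -0.2422, 0.2463]
orientation: [-0.423, 0.567, 0.423, 0.566]
force: [-0.3, 0.3, 0.3]
grip_width: 0.0006
```

```bash
cat >> h.py <<'E'
def wpts(o,d,m):
    c=calibration('wrist'); K=c['mtx']; v,u=np.nonzero(m&(d>0)); z=d[v,u]
    X=np.stack([(u-K[0,2])/K[0,0]*z,(v-K[1,2])/K[1,1]*z,z],1)
    T=c['T_tool_cam']; X=X@T[:3,:3].T+T[:3,3]
    return X@Ro.from_quat(o['orientation']).as_matrix().T+o['tool_pos']
def wcomp(o,p,d,keys,minpx=150):
    for k in keys:
        m=masks(p)[k]; nn,l,st,cen=cv2.connectedComponentsWithStats(m.astype(np.uint8))
        for i in range(1,nn):
            if st[i,4]<minpx: continue
            P=wpts(o,d,l==i)
            if len(P)<20: continue
            z=P[:,2]; hi=P[z>np.percentile(z,95)-0.008]
            print(k,st[i,4],np.round(cen[i]),'z',np.round(np.percentile(z,[5,50,95]),3),rect(P),'top',rect(hi))
E
python3 -c "
from h import *
o=observe();p,d=save('wrist','w1')
wcomp(o,p,d,['yellow','orange','blue'])
goto(slot(-4,0,230),73.7)"
```

```text
yellow 278 [360. 126.] z [0.104 0.109 0.111] (array([ 507.2, -195.3]), array([158.1,   0.9]), 73.6) top (array([ 507.2, -195.3]), array([158.1,   0.9]), 73.6)
yellow 2200 [316. 213.] z [0.164 0.165 0.166] (array([ 562.5, -242.6]), array([148.6,  47.6]), 73.8) top (array([ 562.5, -242.6]), array([148.6,  47.6]), 73.8)
orange 5971 [309. 211.] z [0.157 0.158 0.159] (array([ 563.4, -241.1]), array([141.3,  35.8]), 73.5) top (array([ 562.9, -242.6]), array([138.1,  35.8]), 73.5)
blue 328 [483.  13.] z [0.014 0.019 0.021] (array([441.4, -15.6]), array([14.2, 22. ]), 86.4) top (array([441.4, -15.6]), array([14.2, 22. ]), 86.4)
blue 2412 [450. 196.] z [0.174 0.198 0.199] (array([ 579.6, -133.8]), array([65.9, 48.6]), 35.2) top (array([ 572.3, -141.7]), array([43.7, 43.6]), 61.9)
blue 2192 [532. 250.] z [0.008 0.034 0.05 ] (array([673.3, -81.3]), array([279.3,  98.3]), 48.7) top (array([672.6, -80.7]), array([279.3,  96.4]), 48.7)
blue 707 [444. 327.] z [0.099 0.1   0.101] (array([ 660.1, -166.1]), array([243.5,  30.9]), 11.7) top (array([ 660.1, -166.1]), array([243.5,  30.9]), 11.7)
tcp [ 557.2 -240.8  246.4] jaw 73.67 F [ 0.22  0.57 -0.23] w 0.0006 t 2.95
toolx [-6.e-04  7.e-04 -1.e+00] q7 [-0.05  0.42  0.54  1.62 -0.23  1.17  1.82]
-> d [16.4 -1.1 -2.2] yaw -0.0005 alt 3.141
```

View pics/w1.png

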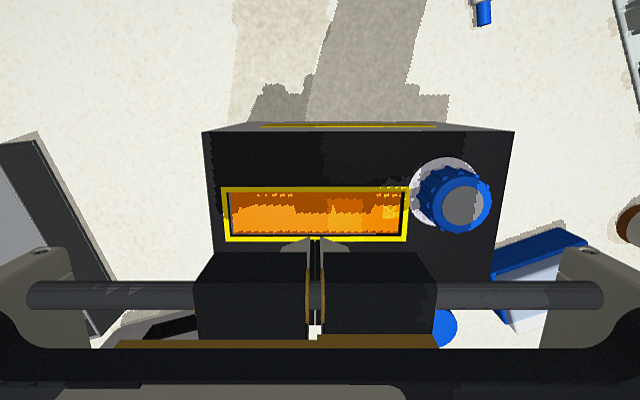

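Wrist view: slot spans (222–408, 187–240) and the knob is at (457,202). The slot centre comes out near (562,−243.6) with lid z 165, flap z 158, and knob at (572,−142); all three views agree. Next, a light flap test with shut fingers.

Request:
{"method": "carry_out", "body": {
  "series": [
    {"dx": 20,"dy": -1,"dz": -2,"yaw": 0},
    {"dx": 50,"dy": -1,"dz": -2,"yaw": 0},
    {"dx": 70,"dy": -1,"dz": -2,"yaw": 0},
    {"dx": 80,"dy": -1,"dz": -2,"yaw": 0},
    {"dx": 83,"dy": -1,"dz": -2,"yaw": 0},
    {"dx": 83,"dy": -1,"dz": -2,"yaw": 0}
  ]
}}

```text
time: 3.55
tool_pos: [0.5581, -0.2428, 0.1642]
orientation: [-0.424, 0.566, 0.424, 0.566]
force: [-0.5, -0.3, 0.7]
grip_width: 0.0004
```

```bash
sed -i 's/C=np.array(\[561.5,-244.3\])/C=np.array([562.2,-243.6])/' h.py; python3 -c "
from h import *
goto(slot(-4,0,158),73.7)"
```

```text
tcp [ 558.1 -242.8  164.2] jaw 73.73 F [-0.46 -0.29  0.68] w 0.0004 t 3.55
toolx [ 5.e-04  2.e-04 -1.e+00] q7 [-0.02  0.49  0.5   1.72 -0.28  1.    1.87]
-> d [ 6.2 -0.2  0.4] yaw 0.0005 alt -3.1411
```

Request:
{"method": "carry_out", "body": {
  "series": [
    {"dx": 2,"dy": 0,"dz": 0,"yaw": 0},
    {"dx": 4,"dy": 0,"dz": 0,"yaw": 0},
    {"dx": 6,"dy": 0,"dz": 0,"yaw": 0},
    {"dx": 7,"dy": 0,"dz": 0,"yaw": 0},
    {"dx": 7,"dy": 0,"dz": 0,"yaw": 0}
  ]
}}

```text
time: 4.05
tool_pos: [0.5579, -0.2435, 0.1568]
orientation: [-0.424, 0.566, 0.424, 0.566]
force: [1.2, 0.7, 0.8]
grip_width: 0.0001
```

Request:
{"method": "carry_out", "body": {
  "series": [
    {"dx": 1,"dy": 0,"dz": 0,"yaw": 0},
    {"dx": 1,"dy": 0,"dz": 0,"yaw": 0}
  ]
}}

```text
time: 4.25
tool_pos: [0.5578, -0.2435, 0.1557]
orientation: [-0.424, 0.566, 0.424, 0.566]
force: [1.0, -0.3, -0.1]
grip_width: 0.0002
```

Request:
{"method": "carry_out", "body": {
  "series": [
    {"dx": 1,"dy": 0,"dz": 0,"yaw": 0},
    {"dx": 1,"dy": 0,"dz": 0,"yaw": 0}
  ]
}}

```text
time: 4.45
tool_pos: [0.5578, -0.2434, 0.1546]
orientation: [-0.424, 0.566, 0.424, 0.566]
force: [1.0, -0.1, 0.3]
grip_width: 0.0003
```

Request:
{"method": "carry_out", "body": {
  "series": [
    {"dx": 1,"dy": 0,"dz": 0,"yaw": 0},
    {"dx": 1,"dy": 0,"dz": 0,"yaw": 0}
  ]
}}

```text
time: 4.65
tool_pos: [0.5577, -0.2434, 0.1536]
orientation: [-0.424, 0.566, 0.424, 0.566]
force: [-0.0, -0.1, 0.9]
grip_width: 0.0002
```

Request:
{"method": "carry_out", "body": {
  "series": [
    {"dx": 1,"dy": 0,"dz": 0,"yaw": 0},
    {"dx": 1,"dy": 0,"dz": 0,"yaw": 0}
  ]
}}

```text
time: 4.85
tool_pos: [0.5577, -0.2434, 0.1526]
orientation: [-0.424, 0.566, 0.424, 0.566]
force: [-0.5, -1.0, 1.0]
grip_width: 0.0005
```

Request:
{"method": "carry_out", "body": {
  "series": [
    {"dx": 1,"dy": 0,"dz": 0,"yaw": 0},
    {"dx": 1,"dy": 0,"dz": 0,"yaw": 0}
  ]
}}

```text
time: 5.05
tool_pos: [0.5577, -0.2434, 0.1516]
orientation: [-0.424, 0.566, 0.424, 0.566]
force: [0.6, 0.1, 0.4]
grip_width: 0.0007
```

Request:
{"method": "carry_out", "body": {
  "series": [
    {"dx": 1,"dy": 0,"dz": 0,"yaw": 0},
    {"dx": 1,"dy": 0,"dz": 0,"yaw": 0}
  ]
}}

```text
time: 5.25
tool_pos: [0.5577, -0.2434, 0.1506]
orientation: [-0.424, 0.566, 0.424, 0.566]
force: [-0.1, -0.6, 1.1]
grip_width: 0.0003
```

Request:
{"method": "carry_out", "body": {
  "series": [
    {"dx": 1,"dy": 0,"dz": 0,"yaw": 0},
    {"dx": 1,"dy": 0,"dz": 0,"yaw": 0}
  ]
}}

```text
time: 5.45
tool_pos: [0.5577, -0.2434, 0.1496]
orientation: [-0.424, 0.566, 0.424, 0.566]
force: [0.4, -0.6, 0.8]
grip_width: 0.0002
```

Request:
{"method": "carry_out", "body": {
  "series": [
    {"dx": 1,"dy": 0,"dz": 0,"yaw": 0},
    {"dx": 2,"dy": 0,"dz": 0,"yaw": 0},
    {"dx": 3,"dy": 0,"dz": 0,"yaw": 0},
    {"dx": 3,"dy": 0,"dz": 0,"yaw": 0}
  ]
}}

```text
time: 5.85
tool_pos: [0.5576, -0.2433, 0.1465]
orientation: [-0.424, 0.566, 0.424, 0.566]
force: [-0.2, -0.1, 0.1]
grip_width: 0.0004
```

Request:
{"method": "carry_out", "body": {
  "series": [
    {"dx": 1,"dy": 0,"dz": 0,"yaw": 0},
    {"dx": 2,"dy": 0,"dz": 0,"yaw": 0},
    {"dx": 3,"dy": 0,"dz": 0,"yaw": 0},
    {"dx": 3,"dy": 0,"dz": 0,"yaw": 0}
  ]
}}

```text
time: 6.25
tool_pos: [0.5577, -0.2434, 0.1435]
orientation: [-0.424, 0.566, 0.424, 0.566]
force: [-0.4, -0.2, 1.3]
grip_width: 0.0004
```

```bash
python3 -c "
from h import *
save('side','s2');save('wrist','w2')
a=cv2.imread('pics/s2.png')[220:360,220:380]; b=cv2.imread('pics/w2.png')
cv2.imwrite('pics/c2.png',np.vstack([cv2.resize(a,(400,350),interpolation=2)[:250],cv2.resize(b,(400,250))]))
goto(slot(0,0,200),73.7)"
```

```text
tcp [ 557.7 -243.4  143.6] jaw 73.68 F [-1.35  0.14  0.92] w 0.0003 t 6.35
toolx [-2.e-04  1.e-04 -1.e+00] q7 [-0.01  0.52  0.49  1.74 -0.29  0.96  1.88]
-> d [-56.4  -4.4   1.1] yaw -0.0004 alt 3.1412
```

View pics/c2.png

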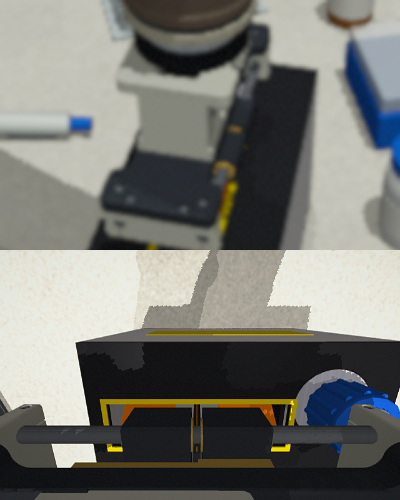

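The flap gives 14 mm at about 1 N, so it is free and the knob stays untouched. In the wrist picture the flap is tilted down behind the fingers, around (130–270, 410). Retreat and go to the red plate.

Request:
{"method": "carry_out", "body": {
  "series": [
    {"dx": -20,"dy": 0,"dz": 0,"yaw": 0},
    {"dx": -60,"dy": 0,"dz": 0,"yaw": 0},
    {"dx": -105,"dy": 0,"dz": 0,"yaw": 0}
  ]
}}

```text
time: 6.65
tool_pos: [0.5569, -0.243, 0.2488]
orientation: [-0.423, 0.567, 0.425, 0.565]
force: [0.8, 0.9, -0.1]
grip_width: 0.0005
```

```bash
python3 -c "
from h import *
goto([608,226,230],13.2)"
```

```text
tcp [ 556.9 -243.   248.8] jaw 73.67 F [ 0.83  0.88 -0.05] w 0.0005 t 6.65
toolx [-2.8e-03  7.0e-04 -1.0e+00] q7 [-0.05  0.42  0.54  1.62 -0.23  1.17  1.83]
-> d [ 19.   82.8 464.4] yaw 1.0554 alt -2.0862
```

Request:
{"method": "carry_out", "body": {
  "series": [
    {"dx": 0,"dy": 7,"dz": 39,"yaw": 0.1},
    {"dx": 0,"dy": 14,"dz": 78,"yaw": 0.2},
    {"dx": 0,"dy": 21,"dz": 117,"yaw": 0.3},
    {"dx": 0,"dy": 28,"dz": 156,"yaw": 0.4},
    {"dx": 0,"dy": 35,"dz": 195,"yaw": 0.5},
    {"dx": 0,"dy": 42,"dz": 234,"yaw": 0.6},
    {"dx": 0,"dy": 49,"dz": 273,"yaw": 0.7},
    {"dx": 0,"dy": 56,"dz": 312,"yaw": 0.8},
    {"dx": 0,"dy": 63,"dz": 351,"yaw": 0.9},
    {"dx": 0,"dy": 70,"dz": 390,"yaw": 1.0},
    {"dx": 0,"dy": 77,"dz": 430,"yaw": 1.055},
    {"dx": 0,"dy": 83,"dz": 464,"yaw": 1.055}
  ],
  "claw": 0.55
}}

```text
time: 7.85
tool_pos: [0.6082, 0.2281, 0.2485]
orientation: [-0.081, 0.702, 0.081, 0.702]
force: [0.2, 0.1, -0.6]
grip_width: 0.0415
```

Request:
{"method": "carry_out", "body": {
  "series": [
    {"dx": 0,"dy": 0,"dz": 0,"yaw": 0},
    {"dx": 0,"dy": 0,"dz": 0,"yaw": 0}
  ]
}}

```text
time: 8.05
tool_pos: [0.6082, 0.2261, 0.2482]
orientation: [-0.082, 0.703, 0.082, 0.702]
force: [0.3, -1.0, 0.2]
grip_width: 0.0413
```

```bash
python3 -c "
from h import *
o=observe();p,d=save('wrist','w3');save('top','t3')
wcomp(o,p,d,['red'])
a=cv2.imread('pics/t3.png')[150:300,400:560]
cv2.imwrite('pics/c3.png',cv2.resize(a,None,fx=3,fy=3))
goto([608,226,230],13.2)"
```

```text
red 2524 [316. 176.] z [0.089 0.091 0.092] (array([609.2, 232.3]), array([ 21.2, 125.9]), 12.9) top (array([609.2, 232.3]), array([ 21.2, 125.9]), 12.9)
tcp [608.6 223.8 248.8] jaw 13.15 F [-0.02 -0.89 -0.44] w 0.0416 t 8.15
toolx [ 1.e-04 -7.e-04 -1.e+00] q7 [-0.88  0.52  0.7   1.52 -0.35  1.23  0.1 ]
-> d [18.8  2.3 -0.1] yaw -0.0009 alt 3.1407
```

View pics/w3.png

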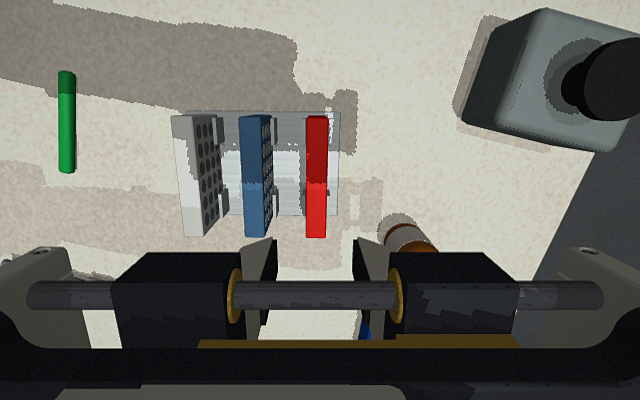

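View pics/c3.png

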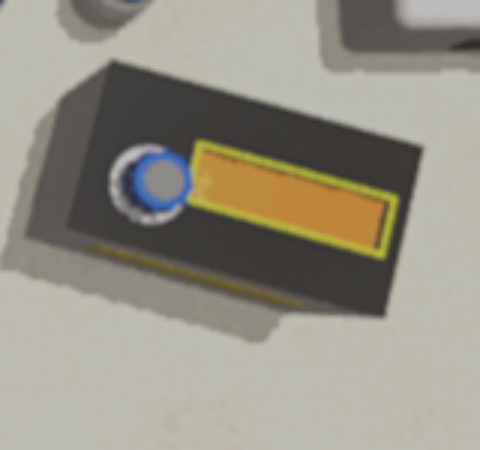

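```bash
python3 -c "
from h import *
print(recognise('top','bottle_a'),recognise('wrist','bottle_a'))
d=np.load('pics/top0.npy')
m=np.zeros(d.shape,bool);m[128:162,300:330]=1
P=pts('top',d,m);P=P[P[:,2]>.02];print(P[:,2].max(),rect(P[P[:,2]>.06]),rect(P[P[:,2]>.115]))
goto([608.5,229.5,230],13.0)"
```

```text
[{'location': [0.7473, -0.1503, 0.0989], 'confidence': 0.69}, {'location': [0.7419, 0.1554, 0.0849], 'confidence': 0.57}] [{'location': [0.7317, 0.1808, 0.0488], 'confidence': 0.89}]
0.1323459688564829 (array([750.4, 154.7]), array([52. , 52.5]), 89.9) (array([751.1, 156.5]), array([24., 24.]), 89.7)
tcp [608.7 223.6 249. ] jaw 13.1 F [-0.17 -0.22 -0.07] w 0.0416 t 8.25
toolx [ 3.e-04 -1.e-04 -1.e+00] q7 [-0.88  0.52  0.7   1.52 -0.35  1.23  0.1 ]
-> d [19.   5.8  1.1] yaw 0.0018 alt -3.1398
```

Plate top z is 91 mm as expected, and the bottle is clear of the gripper body by 40+ mm. Descending.

Request:
{"method": "carry_out", "body": {
  "series": [
    {"dx": 30,"dy": 6,"dz": 1,"yaw": 0},
    {"dx": 65,"dy": 6,"dz": 1,"yaw": 0},
    {"dx": 100,"dy": 6,"dz": 1,"yaw": 0},
    {"dx": 120,"dy": 6,"dz": 1,"yaw": 0},
    {"dx": 130,"dy": 6,"dz": 1,"yaw": 0},
    {"dx": 130,"dy": 6,"dz": 1,"yaw": 0},
    {"dx": 130,"dy": 6,"dz": 1,"yaw": 0}
  ]
}}

```text
time: 8.95
tool_pos: [0.609, 0.2309, 0.12]
orientation: [-0.081, 0.702, 0.081, 0.703]
force: [-0.5, 0.8, 0.3]
grip_width: 0.0415
```

```bash
python3 -c "
from h import *
o=observe();p,d=save('wrist','w4')
wcomp(o,p,d,['red'])
goto([608.5,229.5,64],13.0)"
```

```text
red 5065 [314. 205.] z [0.09  0.091 0.092] (array([606.1, 245.9]), array([21.7, 97.5]), 12.8) top (array([606.1, 245.9]), array([21.7, 97.5]), 12.8)
red 221 [313. 313.] z [0.09  0.091 0.092] (array([622. , 173.6]), array([21. ,  7.2]), 11.6) top (array([622. , 173.6]), array([21. ,  7.2]), 11.6)
tcp [609.2 231.1 120.3] jaw 13.2 F [0.32 0.36 0.44] w 0.0416 t 9.0
toolx [ 2.1e-03  9.0e-04 -1.0e+00] q7 [-0.85  0.64  0.63  1.66 -0.44  0.99  0.17]
-> d [56.3 -1.4 -1.1] yaw 0.0035 alt -3.1381
```

View pics/w4.png

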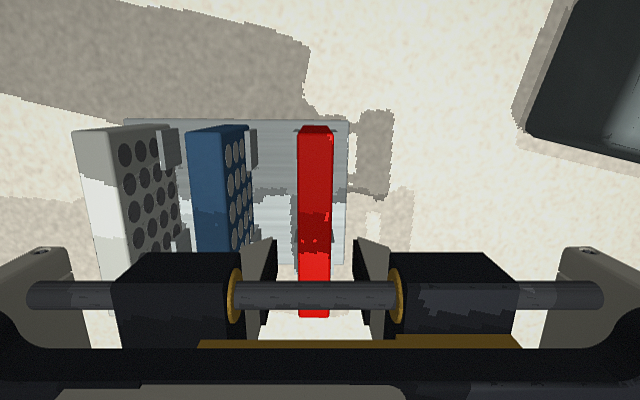

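The fingers straddle the red plate evenly (plate column 314, finger gap 277–355). Plate centre about (609.4, 231.7), so straight down.

Request:
{"method": "carry_out", "body": {
  "series": [
    {"dx": 20,"dy": 0,"dz": 0,"yaw": 0},
    {"dx": 40,"dy": 0,"dz": 0,"yaw": 0},
    {"dx": 52,"dy": 0,"dz": 0,"yaw": 0},
    {"dx": 56,"dy": 0,"dz": 0,"yaw": 0},
    {"dx": 56,"dy": 0,"dz": 0,"yaw": 0},
    {"dx": 56,"dy": 0,"dz": 0,"yaw": 0}
  ]
}}

```text
time: 9.6
tool_pos: [0.6088, 0.2313, 0.0637]
orientation: [-0.081, 0.702, 0.082, 0.703]
force: [-0.8, -0.0, 0.5]
grip_width: 0.0408
```

Request:
{"method": "carry_out", "body": {
  "series": [
    {"dx": 0,"dy": 0,"dz": 0,"yaw": 0},
    {"dx": 0,"dy": 0,"dz": 0,"yaw": 0},
    {"dx": 0,"dy": 0,"dz": 0,"yaw": 0},
    {"dx": 0,"dy": 0,"dz": 0,"yaw": 0},
    {"dx": 0,"dy": 0,"dz": 0,"yaw": 0}
  ],
  "claw": 1
}}

```text
time: 10.1
tool_pos: [0.6084, 0.2314, 0.0631]
orientation: [-0.081, 0.702, 0.082, 0.703]
force: [-0.7, 0.7, 5.1]
grip_width: 0.0219
```

Request:
{"method": "carry_out", "body": {
  "series": [
    {"dx": -10,"dy": 0,"dz": 0,"yaw": 0},
    {"dx": -25,"dy": 0,"dz": 0,"yaw": 0},
    {"dx": -45,"dy": 0,"dz": 0,"yaw": 0},
    {"dx": -75,"dy": 0,"dz": 0,"yaw": 0},
    {"dx": -110,"dy": 0,"dz": 0,"yaw": 0},
    {"dx": -145,"dy": 0,"dz": 0,"yaw": 0},
    {"dx": -180,"dy": 0,"dz": 0,"yaw": 0},
    {"dx": -205,"dy": 0,"dz": 0,"yaw": 0},
    {"dx": -220,"dy": 0,"dz": 0,"yaw": 0},
    {"dx": -220,"dy": 0,"dz": 0,"yaw": 0}
  ]
}}

```text
time: 11.1
tool_pos: [0.6092, 0.231, 0.2862]
orientation: [-0.081, 0.701, 0.082, 0.704]
force: [0.0, 0.4, -1.9]
grip_width: 0.022
```

```bash
python3 -c "
from h import *
o=observe();p,d=save('wrist','w5')
wcomp(o,p,d,['red'])
goto(slot(-1,0,280),-16.3)"
```

```text
red 6547 [315. 211.] z [0.313 0.314 0.315] (array([602.5, 262.6]), array([21.6, 62.7]), 12.7) top (array([602.5, 262.6]), array([21.6, 62.7]), 12.7)
red 1289 [314. 324.] z [0.313 0.314 0.315] (array([614.7, 208.3]), array([21. , 18.3]), 13.6) top (array([614.7, 208.3]), array([21. , 18.3]), 13.6)
tcp [608.5 231.1 284.2] jaw 13.22 F [ 0.41 -0.7  -2.94] w 0.0223 t 11.15
toolx [ 0.0021  0.0011 -1.    ] q7 [-0.89  0.5   0.72  1.46 -0.33  1.3   0.08]
-> d [   3.6 -451.1 -154.5] yaw 0.5152 alt -2.6264
```

View pics/w5.png

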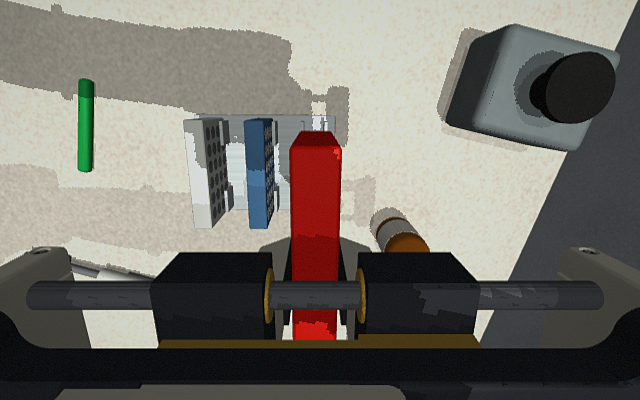

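The plate is held, with its top 29 mm above the TCP and its bottom at about z=229. The white and blue plates still stand. Moving over to the slot.

Request:
{"method": "carry_out", "body": {
  "series": [
    {"dx": 0,"dy": -22,"dz": -7,"yaw": 0.03},
    {"dx": 0,"dy": -66,"dz": -22,"yaw": 0.08},
    {"dx": 0,"dy": -110,"dz": -37,"yaw": 0.14},
    {"dx": 0,"dy": -154,"dz": -52,"yaw": 0.2},
    {"dx": 0,"dy": -198,"dz": -67,"yaw": 0.26},
    {"dx": 0,"dy": -242,"dz": -82,"yaw": 0.32},
    {"dx": 0,"dy": -286,"dz": -97,"yaw": 0.38},
    {"dx": 0,"dy": -330,"dz": -112,"yaw": 0.44},
    {"dx": 0,"dy": -374,"dz": -128,"yaw": 0.5},
    {"dx": 0,"dy": -415,"dz": -142,"yaw": 0.515},
    {"dx": 0,"dy": -440,"dz": -151,"yaw": 0.515},
    {"dx": 0,"dy": -451,"dz": -154,"yaw": 0.515}
  ]
}}

```text
time: 12.35
tool_pos: [0.5588, -0.247, 0.282]
orientation: [0.102, 0.7, -0.103, 0.699]
force: [0.1, -0.7, -1.9]
grip_width: 0.0217
```

Request:
{"method": "carry_out", "body": {
  "series": [
    {"dx": 0,"dy": 0,"dz": 0,"yaw": 0},
    {"dx": 0,"dy": 0,"dz": 0,"yaw": 0},
    {"dx": 0,"dy": 0,"dz": 0,"yaw": 0}
  ]
}}

```text
time: 12.65
tool_pos: [0.562, -0.2408, 0.2822]
orientation: [0.1, 0.7, -0.099, 0.7]
force: [-0.6, -0.8, -2.3]
grip_width: 0.0217
```

```bash
python3 -c "
from h import *
o=observe();p,d=save('wrist','w6');save('side','s6');save('top','t6')
wcomp(o,p,d,['red','yellow'])
cv2.imwrite('pics/c6.png',np.vstack([cv2.resize(cv2.imread('pics/s6.png')[170:330,200:400],(400,320)),cv2.resize(cv2.imread('pics/w6.png'),(400,250))]))
goto(slot(-1,0,250),-16.3)"
```

```text
red 7152 [315. 206.] z [0.295 0.31  0.311] (array([ 571.4, -209.8]), array([63.5, 21.7]), 73.3) top (array([ 571.4, -209.8]), array([63.4, 21.7]), 73.4)
red 1284 [314. 324.] z [0.309 0.31  0.311] (array([ 555.9, -263.2]), array([18.9, 21.2]), 72.5) top (array([ 555.9, -263.2]), array([18.9, 21.2]), 72.5)
yellow 509 [316. 124.] z [0.164 0.165 0.166] (array([ 582. , -185.8]), array([27.6, 52.5]), 73.8) top (array([ 579. , -184.9]), array([27.6, 46.1]), 73.8)
tcp [ 561.9 -241.5  282.6] jaw -16.15 F [-1.53  0.38 -1.86] w 0.0216 t 12.8
toolx [-0.e+00  6.e-04 -1.e+00] q7 [-0.26  0.47  0.89  1.57 -0.38  1.28  0.4 ]
-> d [32.6 -1.9 -0.1] yaw 0.0025 alt -3.1391
```

View pics/c6.png

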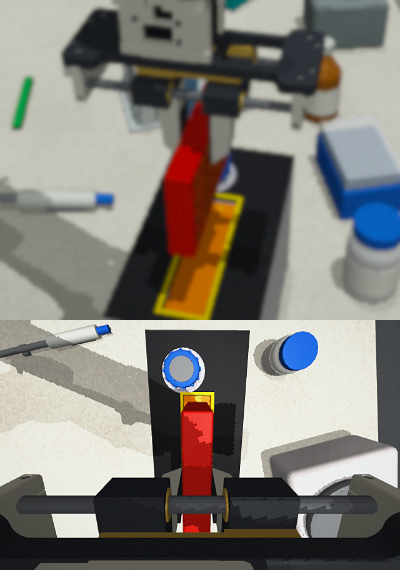

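Side and wrist views show the plate above and in line with the slot: x offset −0.7 mm, y +3 mm, which I'll correct with dy −3. First lower to just above the lid.

Request:
{"method": "carry_out", "body": {
  "series": [
    {"dx": 10,"dy": -1,"dz": 0,"yaw": 0},
    {"dx": 30,"dy": -3,"dz": 0,"yaw": 0},
    {"dx": 45,"dy": -3,"dz": 0,"yaw": 0},
    {"dx": 53,"dy": -3,"dz": 0,"yaw": 0},
    {"dx": 53,"dy": -3,"dz": 0,"yaw": 0},
    {"dx": 53,"dy": -3,"dz": 0,"yaw": 0}
  ]
}}

```text
time: 13.4
tool_pos: [0.5608, -0.246, 0.2299]
orientation: [0.1, 0.7, -0.1, 0.7]
force: [0.1, 0.0, -1.5]
grip_width: 0.0221
```

```bash
python3 -c "
from h import *
o=observe();p,d=save('wrist','w7');save('side','s7')
wcomp(o,p,d,['red','yellow'])
cv2.imwrite('pics/c7.png',np.vstack([cv2.resize(cv2.imread('pics/s7.png')[190:330,220:380],(400,350)),cv2.resize(cv2.imread('pics/w7.png'),(400,250))]))
goto(slot(-1,0,170),-16.3)"
```

```text
red 7133 [315. 206.] z [0.243 0.257 0.258] (array([ 570.3, -214.9]), array([63.3, 21.7]), 73.3) top (array([ 570.3, -214.9]), array([63.3, 21.7]), 73.2)
red 1284 [314. 324.] z [0.257 0.257 0.258] (array([ 554.4, -268.4]), array([19.2, 21.5]), 74.0) top (array([ 554.4, -268.4]), array([19.2, 21.5]), 74.0)
yellow 1772 [315. 159.] z [0.164 0.165 0.166] (array([ 569.7, -216.3]), array([94.1, 46.2]), 73.7) top (array([ 569.7, -216.3]), array([94.1, 46.2]), 73.7)
tcp [ 561.  -246.2  230.4] jaw -16.28 F [ 0.38 -0.09 -2.1 ] w 0.0219 t 13.5
toolx [ 1.1e-03 -5.0e-04 -1.0e+00] q7 [-0.24  0.51  0.87  1.65 -0.42  1.18  0.44]
-> d [60.4  2.8 -0.6] yaw 0.0003 alt -3.1413
```

View pics/c7.png

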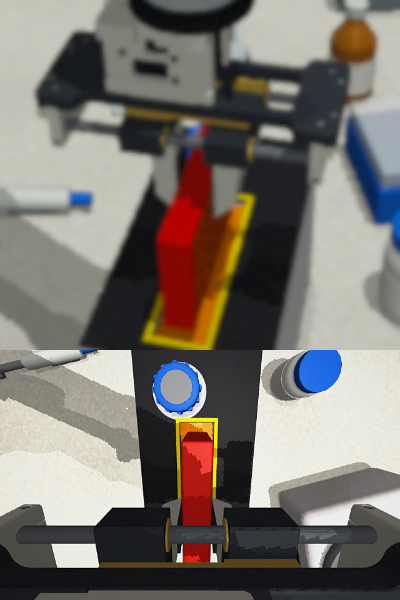

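Plate bottom is 7 mm above the lid and inside the yellow frame on all sides. Entering gently, with force checks.

Request:
{"method": "carry_out", "body": {
  "series": [
    {"dx": 0,"dy": 2,"dz": -1,"yaw": 0},
    {"dx": 4,"dy": 2,"dz": -1,"yaw": 0},
    {"dx": 8,"dy": 2,"dz": -1,"yaw": 0},
    {"dx": 12,"dy": 2,"dz": -1,"yaw": 0},
    {"dx": 12,"dy": 2,"dz": -1,"yaw": 0}
  ]
}}

```text
time: 14.0
tool_pos: [0.5598, -0.2434, 0.2169]
orientation: [0.1, 0.7, -0.1, 0.7]
force: [-0.2, -0.8, -2.4]
grip_width: 0.022
```

Request:
{"method": "carry_out", "body": {
  "series": [
    {"dx": 2,"dy": 0,"dz": 0,"yaw": 0},
    {"dx": 4,"dy": 0,"dz": 0,"yaw": 0},
    {"dx": 6,"dy": 0,"dz": 0,"yaw": 0},
    {"dx": 6,"dy": 0,"dz": 0,"yaw": 0}
  ]
}}

```text
time: 14.4
tool_pos: [0.5602, -0.2438, 0.2116]
orientation: [0.1, 0.7, -0.1, 0.7]
force: [0.2, 0.7, -0.7]
grip_width: 0.0218
```

Request:
{"method": "carry_out", "body": {
  "series": [
    {"dx": 2,"dy": 0,"dz": 0,"yaw": 0},
    {"dx": 4,"dy": 0,"dz": 0,"yaw": 0},
    {"dx": 6,"dy": 0,"dz": 0,"yaw": 0},
    {"dx": 6,"dy": 0,"dz": 0,"yaw": 0}
  ]
}}

```text
time: 14.8
tool_pos: [0.5599, -0.2435, 0.2053]
orientation: [0.1, 0.7, -0.1, 0.7]
force: [-0.6, 0.5, -1.3]
grip_width: 0.0219
```

Request:
{"method": "carry_out", "body": {
  "series": [
    {"dx": 3,"dy": 0,"dz": 0,"yaw": 0},
    {"dx": 6,"dy": 0,"dz": 0,"yaw": 0},
    {"dx": 9,"dy": 0,"dz": 0,"yaw": 0},
    {"dx": 12,"dy": 0,"dz": 0,"yaw": 0}
  ]
}}

```text
time: 15.2
tool_pos: [0.5601, -0.2436, 0.1933]
orientation: [0.1, 0.7, -0.1, 0.7]
force: [-0.7, 0.1, -1.1]
grip_width: 0.0218
```

Request:
{"method": "carry_out", "body": {
  "series": [
    {"dx": 3,"dy": 0,"dz": 0,"yaw": 0},
    {"dx": 6,"dy": 0,"dz": 0,"yaw": 0},
    {"dx": 9,"dy": 0,"dz": 0,"yaw": 0},
    {"dx": 12,"dy": 0,"dz": 0,"yaw": 0}
  ]
}}

```text
time: 15.6
tool_pos: [0.5602, -0.2437, 0.1815]
orientation: [0.1, 0.7, -0.1, 0.7]
force: [-0.1, 0.2, -0.8]
grip_width: 0.022
```

Request:
{"method": "carry_out", "body": {
  "series": [
    {"dx": 3,"dy": 0,"dz": 0,"yaw": 0},
    {"dx": 6,"dy": 0,"dz": 0,"yaw": 0},
    {"dx": 8,"dy": 0,"dz": 0,"yaw": 0},
    {"dx": 8,"dy": 0,"dz": 0,"yaw": 0},
    {"dx": 8,"dy": 0,"dz": 0,"yaw": 0}
  ]
}}

```text
time: 16.1
tool_pos: [0.5601, -0.2437, 0.1737]
orientation: [0.1, 0.7, -0.1, 0.7]
force: [-0.2, 1.0, -1.8]
grip_width: 0.0218
```

```bash
python3 -c "
from h import *
o=observe();p,d=save('wrist','w8');save('side','s8')
wcomp(o,p,d,['red','yellow'])
cv2.imwrite('pics/c8.png',np.vstack([cv2.resize(cv2.imread('pics/s8.png')[190:330,220:380],(400,350)),cv2.resize(cv2.imread('pics/w8.png'),(400,250))]))
goto(slot(-1,0,170),-16.3)"
```

```text
red 7215 [315. 206.] z [0.183 0.201 0.202] (array([ 569.7, -212.5]), array([63.3, 21.9]), 73.3) top (array([ 569.7, -212.5]), array([63.2, 21.9]), 73.3)
red 1300 [314. 324.] z [0.2   0.201 0.202] (array([ 553.8, -265.9]), array([18.8, 21.5]), 73.6) top (array([ 553.8, -265.9]), array([18.8, 21.5]), 73.6)
yellow 2466 [317. 160.] z [0.164 0.165 0.166] (array([ 572.8, -205.3]), array([70.1, 46.4]), 73.6) top (array([ 572.8, -205.3]), array([70.1, 46.4]), 73.6)
tcp [ 560.2 -243.7  173.8] jaw -16.28 F [-0.19  1.44 -1.48] w 0.0218 t 16.2
toolx [ 1.e-04  0.e+00 -1.e+00] q7 [-0.22  0.56  0.83  1.72 -0.46  1.07  0.48]
-> d [3.8 0.6 0.9] yaw 0.0004 alt -3.1412
```

View pics/c8.png

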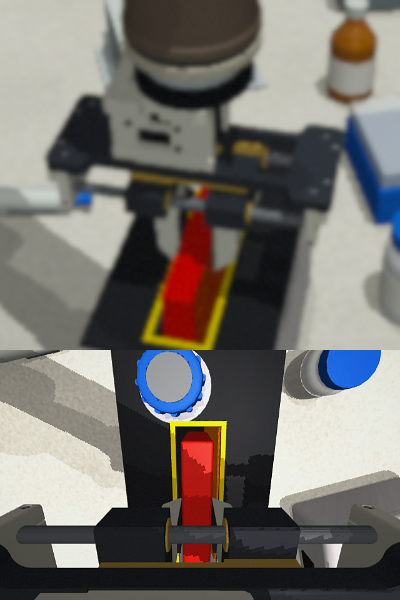

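The plate is 48 mm below the lid with the flap hanging open and little force. Releasing.

Request:
{"method": "carry_out", "body": {
  "series": [
    {"dx": 0,"dy": 0,"dz": 0,"yaw": 0},
    {"dx": 0,"dy": 0,"dz": 0,"yaw": 0},
    {"dx": 0,"dy": 0,"dz": 0,"yaw": 0},
    {"dx": 0,"dy": 0,"dz": 0,"yaw": 0},
    {"dx": 0,"dy": 0,"dz": 0,"yaw": 0},
    {"dx": 0,"dy": 0,"dz": 0,"yaw": 0}
  ],
  "claw": 0.3
}}

```text
time: 16.8
tool_pos: [0.5602, -0.2437, 0.1737]
orientation: [0.1, 0.7, -0.1, 0.7]
force: [-0.4, -0.8, 0.2]
grip_width: 0.063
```

```bash
python3 -c "
from h import *
o=observe();p,d=save('wrist','w9')
wcomp(o,p,d,['red','yellow','orange'])"
```

```text
red 232 [284. 213.] z [0.09  0.091 0.092] (array([ 534.8, -245.1]), array([111.9,   1.6]), 73.7) top (array([ 534.8, -245.1]), array([111.9,   1.6]), 73.7)
yellow 3010 [317. 178.] z [0.164 0.165 0.166] (array([ 569.5, -217.1]), array([95.6, 46.2]), 73.7) top (array([ 569.5, -217.1]), array([95.6, 46.2]), 73.7)
yellow 200 [282. 324.] z [0.164 0.165 0.166] (array([ 526.9, -287. ]), array([22.9,  4.1]), 74.1) top (array([ 526.9, -287. ]), array([22.9,  4.1]), 74.1)
yellow 199 [350. 324.] z [0.164 0.165 0.166] (array([ 567.3, -299.2]), array([22.5,  4.2]), 73.5) top (array([ 567.3, -299.2]), array([22.5,  4.2]), 73.5)
orange 7163 [315. 220.] z [0.157 0.158 0.159] (array([ 559.5, -240.4]), array([135.3,  43.9]), 73.8) top (array([ 568.2, -222.4]), array([95.4, 38.2]), 74.5)
orange 1583 [317. 323.] z [0.157 0.158 0.159] (array([ 546.1, -298.5]), array([23.6, 37. ]), 74.0) top (array([ 546.1, -298.5]), array([23.6, 37. ]), 74.0)
```

View pics/w9.png

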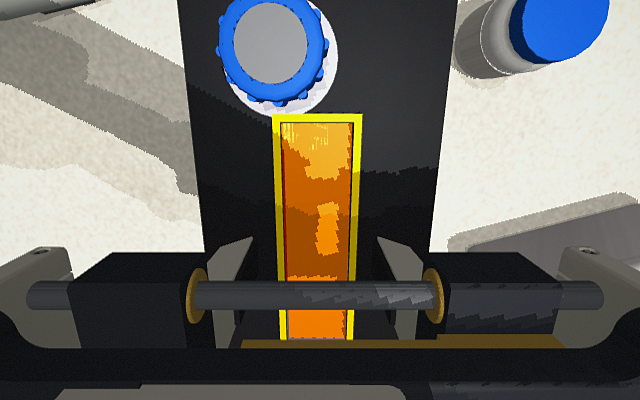

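The plate has dropped in and the flap is level again (z 0.158); a thin red line at z≈0.09 shows the plate standing inside the box. Retreat and do the final check.

Request:
{"method": "carry_out", "body": {
  "series": [
    {"dx": -20,"dy": 0,"dz": 0,"yaw": 0},
    {"dx": -60,"dy": 0,"dz": 0,"yaw": 0},
    {"dx": -100,"dy": 0,"dz": 0,"yaw": 0},
    {"dx": -120,"dy": 40,"dz": -10,"yaw": 0},
    {"dx": -120,"dy": 85,"dz": -20,"yaw": 0},
    {"dx": -120,"dy": 130,"dz": -30,"yaw": 0},
    {"dx": -120,"dy": 165,"dz": -40,"yaw": 0},
    {"dx": -120,"dy": 180,"dz": -40,"yaw": 0},
    {"dx": -120,"dy": 180,"dz": -40,"yaw": 0},
    {"dx": -120,"dy": 180,"dz": -40,"yaw": 0}
  ]
}}

```text
time: 17.85
tool_pos: [0.5722, -0.0611, 0.2939]
orientation: [0.1, 0.7, -0.101, 0.7]
force: [0.1, -0.9, -0.2]
grip_width: 0.0639
```

```bash
python3 -c "
from h import *
p,d=save('top','t10');save('side','s10')
for n,f in (('top','t10'),('side','s10')):
    p=cv2.cvtColor(cv2.imread(f'pics/{f}.png'),cv2.COLOR_BGR2RGB);d=np.load(f'pics/{f}.npy');P=pts(n,d,masks(p)['orange']);P=P[(P[:,2]>.1)]
    print(n,len(P),np.percentile(P[:,2],[2,50,98]))
cv2.imwrite('pics/c10.png',np.vstack([cv2.imread('pics/t10.png')[80:300],cv2.imread('pics/s10.png')[100:400]]))
print(observe()['time'],observe()['force'])"
```

```text
Traceback (most recent call last):
IndexError: index -1 is out of bounds for axis 0 with size 0
```

```bash
python3 -c "
from h import *
p=cv2.cvtColor(cv2.imread('pics/s10.png'),cv2.COLOR_BGR2RGB);d=np.load('pics/s10.npy');P=pts('side',d,masks(p)['orange']);P=P[(P[:,2]>.1)]
print(len(P),len(P) and np.percentile(P[:,2],[2,50,98]))
cv2.imwrite('pics/c10.png',np.vstack([cv2.imread('pics/t10.png')[80:300],cv2.imread('pics/s10.png')[100:400]]))
print(observe()['time'],observe()['force'])"
```

```text
1020 [0.15701994 0.1592216  0.16106674]
17.95 [-0.24011847 -0.9870296   0.57046925]
```

View pics/c10.png

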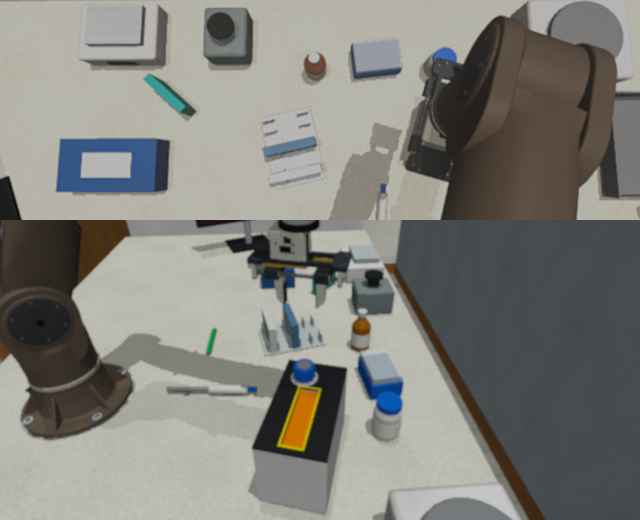

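The side view shows the flap shut at z=0.159, the red plate's place in the rack empty, white and blue plates, bottles and tip box unmoved, and the gripper clear in the air.

```bash
python3 -c "
from rig import *
print(sign_off())"
```

```text
the job is handed in; nothing more can be done
None
```

The red plate is in the collection box and the flap has shut behind it; I handed the job in at about 18 s of the 72 s allowed.

- **Flap test:** I pressed the flap lightly with shut fingers. It gave 14 mm at about 1 N, so it was free and I left the knob alone.
- **Plate:** I took the red plate from the rack by its top edge and lowered it on edge until it was 48 mm below the lid's top. Forces stayed at a few newtons. I then let it go and it dropped in.
- **Last checks:** The flap is level again at z ≈ 0.158–0.159 m in the wrist and side views. Through the gap beside it the red plate showed at z ≈ 0.09 m inside the box. The white and blue plates, both bottles and the tip box stand where they were in the last pictures. The gripper touches nothing.
- **What failed or disagreed:**
  - The top camera could not confirm the flap at the end because the arm blocked its view.
  - Early estimates of where the plate's centre lay along its length differed by up to 8 mm between cameras; a closer wrist view settled it before I gripped.
  - The first move call was refused because its rows lacked a yaw value; nothing moved.

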